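Open the double-latched belt cover of a bench lathe

TASK

Open the belt cover on the bench lathe's headstock so that the belt can be changed: turn the black wing latch on the cover a quarter turn anticlockwise, raise the cover a little until it stops on its safety catch, then reach in under its raised front edge, push the hidden catch to the left as far as it goes and hold it there while you lift the cover past it, and swing the cover right back to its stop. Work by feel: do not pull hard against the catch or force it sideways, do not fling the cover open, and leave the loose things on the bench where they are.

Things in the scene. Friction and masses are not known exactly. Their poses are not given: they have to be found in the camera images.
- lathe: Small teal bench lathe, bolted down. Frame: centre of the headstock's underside; its -x side is the operator's (towards the robot), bed to its -y, z up; offsets elsewhere are in this frame, cover shut. Housing 150 (x) by 160 (y) by 140 mm high, front wall's face at x=-75, open at the top under the cover. Beyond y=-90 chuck, carriage and tailstock, up to 165 mm high.
- cover (a joint): Hinge angle of the pale belt cover, rad: 0 shut, grows as its front rises, stop at 1.65 (just past upright). The safety catch stops it between 0.12 and 0.19. The hinge is stiff: the cover (about 0.5 kg) stays where it is left; raising it takes 5 to 10 N at the front edge.
- latch (a joint): Angle of the black wing latch on the cover, rad: 0 locked (-0.1 to 0.2 at the start), grows anticlockwise seen from above, stop at 1.5; the cover is free beyond 1.1. Stiff (0.06 N m), stays where it is left.
- latch_grip (a point): Middle of the latch's wing, at x=-45, y=55, z=203 mm: a black bar 44 long, 12 wide, 26 mm high, its underside 10 mm and its top 34 mm above the cover, this point 24 mm above the cover. The point's x axis runs along the bar, y across it. It turns about z and rises with the cover.
- cover_edge (a point): Middle of the underside of the cover's front edge (rounded, 6 mm thick, along y): x=-104, y=0, z=117 mm shut; moves with the cover. The cover, 160 mm wide (y), has a flat top at z=179 from x=-75 to 78, a slope down to x=-105, z=150, and below it an upright front apron that ends at this edge, 28 mm in front of the housing wall.
- hinge_axis (a point): Middle of the cover's hinge axis, fixed on the lathe at x=78, y=0, z=145 mm; the axis runs along the lathe's y.
- catch_slot (a point): Slot in the front wall behind the apron, x=-75, y=-15, z=130 mm. Out of it sticks the tab of the safety catch, a yellow upright plate 6 mm thick (y), from z=118 to 138, reaching to x=-100. Its setting differs by up to 10 mm in y and 4 mm in z. Sprung, it swings only to +y (2 N at first, 6 N at its stop, about 12 mm on) and frees the cover 6 to 10 mm on; let go, it springs back.
- bushing: Turned aluminium flanged bushing, 48 mm across, 34 mm high, loose on the bench. Origin: centre of its underside. Leave alone.
- chuck_key: Steel T-shaped chuck key, 70 by 60 mm, 12 mm thick, lying loose on the bench. Origin: under the middle of its shank. Leave alone.
- wood_block: Loose wood block 50 by 90 by 30 mm on the bench. Origin: centre of its underside. Leave alone.
- oil_can: Red oil can, 64 mm across, 135 mm high with its spout, standing loose. Origin: centre of its underside. Leave alone.

How it is judged:
By the outcome, as a careful person would: the job done as asked, in the order asked, and still so for the second after the job is handed in, with the robot touching nothing.
It also fails if it takes over 67 s, if anything falls off the work surface, if the arm or the gripper's body presses on something with over 40 N, if the wrist force passes 120 N, or if a joint passes its speed limit or range.

ROBOT

A 6-joint arm with a two-finger parallel gripper is mounted at the origin on the work surface. World frame = base frame: x ahead of the robot, y to its left, z up, the work surface at z = 0. Lengths are in mm, angles in rad, forces in N, time in s.
With the tool pointing down it reaches from about 275 to 750 mm from the base axis. Payload 10.2 kg.
Tool frame: the origin (TCP) lies at the very end of the fingers, on their centre line; the grasp point (between the pads) lies 19 mm behind it; z points along the fingers, y is the line along which they close (so a half turn about z gives the same grasp; the last joint's range is limited). The gripper opens to 85 mm and grips with 20 to 120 N. Pads are 22 mm wide; open, the fingers measure 114 mm over their backs; the gripper's body (76 mm by 85 mm) begins 54 mm behind the grasp point. The pads swing forward as they close: fully open they stand 13 mm farther back than shut.
Start: joints at [-1.54, 0.313, 1.498, -0, 1.331, -0.223], TCP at [131.806, -508.191, 231.294] pointing down, gripper open.
Joint ranges: [-2.94, 2.94], [-0.97, 2.17], [0.19, 2.56], [-1.23, 4.37], [0.02, 3.11], [-2.88, 2.88]. Speed limits (rad/s): [2.39, 2.39, 3.01, 3.14, 3.14, 3.14].

INTERFACE

Orientations are given as a unit quaternion [w, x, y, z].
In Python, from rig import * gives the robot as it stands. The module is installed in compiled form; this text tells all that it offers.
- The arm moves only by the shell command python3 -m crank 'ROWS' [FORCE]. ROWS is JSON, a list that holds one entry, the list of rows, each a list of 7 numbers: the shift along the tool's x, y, z in units of 25 mm (1.0 is 25 mm), then the turn, a rotation vector about the tool's x, y, z in units of 8 degrees (1.0 is 8 degrees), then the finger opening in mm, from 0 to 85.4. A call has exactly 8 rows; each row shifts and turns the commanded pose from where the row before left it, along the tool's axes as they then stand; what a row does not reach is not made up. A row lasts 1/10 s, in which the tool goes at most 50 mm and 8.59 degrees, less where a joint would pass 70% of its speed; a pose out of reach is approached as far as the arm can. A call is refused whole if a number of a shift passes 1 or a number of a turn 1, either way. A call with a gripper value outside its range is refused whole. The fingers move at their own pace and stop on an object; FORCE is the grip in N (left out, the last holds). Time passes only in rows, so rows that do not move let the fingers close, or fill a call up. It gives the time, the measured TCP pose, the force, the opening and the grip force at its end, in the units of the state.
- sense(): the state, without advancing time (a new reading comes with each control period).
- capture(name): name is "side" or "top" or "wrist"; returns the picture (480x640x3 uint8, blue, green, red); there is no depth.
- camera_model(name): a dict with "fx", "fy", "cx", "cy" (pixels), "k1" (the pictures are not rectified: a ray, as slopes to the right and down, at radius r is drawn at 1 + k1 r^2 times it, then the intrinsics apply), "world_from_camera" (4x4, takes a point from camera to world coordinates); the wrist camera has in their place "T_tool_cam" (4x4, takes a point from camera to tool coordinates, whose origin is the TCP and whose axes are the flange's). Camera axes: x right, y up, looking along -z (the intrinsics and any distortion apply to the point x, -y, -z); pixel columns grow to the right and rows downward; lengths in mm; the calibration is good to about 2 mm. A picture is of the moment at which its call begins: read the wrist's pose just before it. camera_model takes no time and is no camera call.
- finish_job(): hands the job in; it is judged then, once.
The state is a dict: "time_s": time; "joints": joint angles; "dq": joint speeds; "tau": joint torques, N m; "eef_pos": TCP position; "ee_rot": TCP orientation; "force": force on the tool from outside, world axes, zero at the start; "wrist_torque": the same for the moment, N m; "grip_width": opening from 0.0 (shut) to 1.0 (fully open); "grip_force": force on a finger pad.
Only numpy, scipy, OpenCV 4.12 (cv2) and the standard library are available. Lean on these libraries where they do the work, as an engineer would, in place of code of your own. Each camera call takes 0.05 s, during which the arm holds its last target. There are 200 camera calls.

## Working session

There is one attempt and no reset: what is moved stays moved. The work goes in short steps, Python scripts to look and compute and a shell command to move; the robot and the scene stay as the last step left them, time stands still between calls to the robot, and variables do not carry over. Pictures are saved under pics/ and viewed, at most 10 in all, crops included, and the job is handed in when it is done.

```bash
mkdir -p pics
python3 - <<'E'
from rig import *
import cv2,numpy as np
s=sense();print({k:np.round(v,3).tolist() for k,v in s.items()})
for n in("top","side","wrist"):
    cv2.imwrite(f"pics/{n}0.png",capture(n));m=camera_model(n)
    print(n,{k:np.round(v,4).tolist() for k,v in m.items()})
E
```

```text
{'time_s': 0.0, 'joints': [-1.54, 0.313, 1.498, 0.0, 1.331, -0.223], 'dq': [-0.001, -0.0, 0.002, 0.002, 0.0, 0.0], 'tau': [-0.0, -41.226, -25.975, -0.0, 0.004, -0.0], 'eef_pos': [131.807, -507.91, 230.733], 'ee_rot': [-0.001, 0.992, 0.127, 0.0], 'force': [0.859, 0.31, 0.442], 'wrist_torque': [0.004, -0.011, 0.013], 'grip_force': 0.0, 'grip_width': 0.999}
top {'fx': 535.6082, 'fy': 535.6082, 'cx': 326.4986, 'cy': 233.1561, 'k1': -0.0908, 'world_from_camera': [[0.0061, 0.982, -0.1888, 440.6686], [-0.9997, 0.0012, -0.0263, 84.7524], [-0.0256, 0.1889, 0.9817, 953.8306], [0.0, 0.0, 0.0, 1.0]]}
side {'fx': 447.6145, 'fy': 447.6145, 'cx': 324.4395, 'cy': 236.0975, 'k1': -0.0599, 'world_from_camera': [[-0.8397, 0.3587, -0.4078, 245.3745], [-0.5431, -0.5612, 0.6246, 602.5524], [-0.0047, 0.7459, 0.666, 690.0248], [0.0, 0.0, 0.0, 1.0]]}
wrist {'fx': 422.7807, 'fy': 422.7807, 'cx': 313.2488, 'cy': 244.721, 'k1': 0.006, 'T_tool_cam': [[0.0011, 0.9478, 0.3189, 82.199], [1.0, -0.001, -0.0006, 0.3541], [-0.0002, 0.3189, -0.9478, -142.0443], [0.0, 0.0, 0.0, 1.0]]}
```

View pics/top0.png

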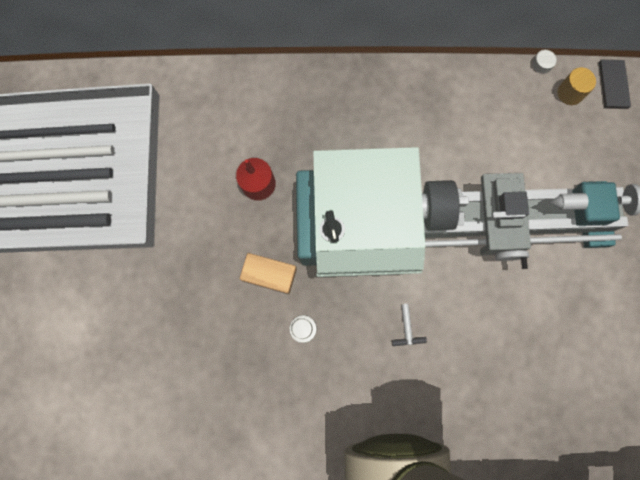

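View pics/side0.png

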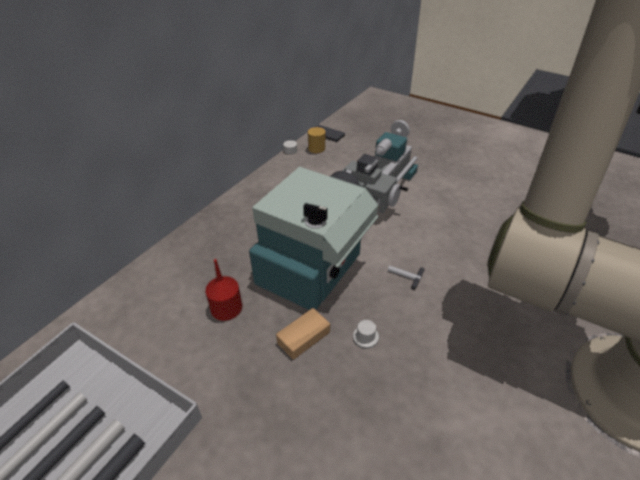

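The top view shows the cover top between about (313,150), (418,149) and (424,271), with the crease at row ~247 and the latch at (332,227). The wood block, bushing and chuck key lie in front of the lathe, and the oil can is to its left. Next I measure the cover.

```bash
cat > h.py <<'E'
import cv2,numpy as np
from rig import *
from scipy.spatial.transform import Rotation as R
def rays(n,px,T=None):
    m=camera_model(n); T=np.array(m["world_from_camera"]) if T is None else T
    K=np.array([[m["fx"],0,m["cx"]],[0,m["fy"],m["cy"]],[0,0,1.]])
    u=cv2.undistortPoints(np.float64(px).reshape(-1,1,2),K,np.array([m["k1"],0,0,0])).reshape(-1,2)
    d=np.c_[u[:,0],-u[:,1],-np.ones(len(u))]@T[:3,:3].T
    return T[:3,3],d
def onz(n,px,z,T=None):
    o,d=rays(n,px,T); return o+d*((z-o[2])/d[:,2])[:,None]
def cross(n1,p1,n2,p2,T1=None,T2=None):
    o1,d1=rays(n1,p1,T1);o2,d2=rays(n2,p2,T2);d1=d1[0];d2=d2[0]
    a=np.linalg.lstsq(np.c_[d1,-d2],o2-o1,rcond=None)[0]
    q1=o1+a[0]*d1;q2=o2+a[1]*d2
    return (q1+q2)/2,np.linalg.norm(q1-q2)
def pose():
    s=sense();w=s["ee_rot"];T=np.eye(4);T[:3,:3]=R.from_quat([w[1],w[2],w[3],w[0]]).as_matrix();T[:3,3]=s["eef_pos"];return T
def wristT(T): return T@np.array(camera_model("wrist")["T_tool_cam"])
def proj(n,P,T=None):
    m=camera_model(n);T=np.array(m["world_from_camera"]) if T is None else T
    c=(np.atleast_2d(P)-T[:3,3])@T[:3,:3];u=c[:,:2]*[1,-1]/-c[:,2:]
    u=u*(1+m["k1"]*(u**2).sum(1))[:,None]
    return u*[m["fx"],m["fy"]]+[m["cx"],m["cy"]]
E
python3 - <<'E'
from h import *
np.set_printoptions(suppress=True,precision=1)
im=cv2.imread("pics/top0.png");b,g,r=[im[...,i].astype(int) for i in range(3)]
hsv=cv2.cvtColor(im,cv2.COLOR_BGR2HSV)
print(im[200,370],im[260,370],im[200,305],hsv[200,370],hsv[260,370])
mk=((g-r>8)&(g>120)).astype(np.uint8)
c=max(cv2.findContours(mk,0,1)[0],key=cv2.contourArea)
p=cv2.approxPolyDP(c,4,True).reshape(-1,2);print(p.tolist())
pt=c.reshape(-1,2)
def edge(sel):
    vx,vy,x,y=cv2.fitLine(pt[sel].astype(np.float32),cv2.DIST_HUBER,0,.01,.01).ravel();return np.array([[x-40*vx,y-40*vy],[x+40*vx,y+40*vy]])
x,y=pt.T
for n,s,z in(("back",(y<160)&(x>325)&(x<405),179),("left",(x<325)&(y>165)&(y<235),179),("right",(x>410)&(y>165)&(y<235),179),("front",(y>262)&(x>330)&(x<410),117)):
    q=onz("top",edge(s),z);d=q[1]-q[0];print(n,edge(s).ravel(),q.ravel(),np.degrees(np.arctan2(d[1],d[0])))
# crease: gradient of brightness per column
gr=im.astype(float).mean(2)
rows=[(xx,238+np.argmax(np.abs(np.diff(gr[236:262,xx-1:xx+2].mean(1),n=1)))-1.5) for xx in range(345,412,6)]
print(np.array(rows).ravel());
q=onz("top",np.array(rows),179);print(q[:,:2].tolist())
big=cv2.resize(im[140:290,290:440],None,fx=4,fy=4,interpolation=cv2.INTER_CUBIC)
sd=cv2.imread("pics/side0.png");sb=cv2.resize(sd[160:310,240:390],None,fx=4,fy=4,interpolation=cv2.INTER_CUBIC)
cv2.imwrite("pics/c0.png",cv2.resize(np.hstack([big,sb]),(800,400)))
E
```

```text
[218 229 214] [182 193 179] [143 143 103] [ 68  17 229] [ 66  18 193]
[[417, 148], [314, 151], [317, 275], [421, 271], [424, 227]]
back [335.6 150.2 415.6 147.6] [718.3  92.4 179.  722.4 -29.3 179. ] -88.0592149938013
left [313.3 157.4 315.1 237.4] [706.8 126.2 179.  583.3 122.2 179. ] -178.1422208360672
right [418.2 160.1 424.2 239.9] [702.4 -32.7 179.  579.8 -38.1 179. ] -177.47138227230602
front [330.  275.3 410.  272.5] [534.4 101.2 117.  538.9 -24.1 117. ] -87.90759538901523
[345.  249.5 351.  249.5 357.  249.5 363.  249.5 369.  248.5 375.  248.5
 381.  248.5 387.  248.5 393.  248.5 399.  247.5 405.  247.5 411.  247.5]
[[565.3681643114811, 78.2282267290107], [565.3838197278402, 69.44858514255353], [565.3989170315365, 60.671586254876885], [565.4134568684377, 51.8966295362766], [566.9093628913888, 43.11061366161715], [566.922619624742, 34.33489617435129], [566.9353531759124, 25.559413993087297], [566.9475633377268, 16.783560906087473], [566.9592496858595, 8.00672832319259], [568.4528406471998, -0.7994816698292198], [568.4634773003588, -9.58315989854539], [568.4736217521198, -18.369663470140793]]
```

View pics/c0.png

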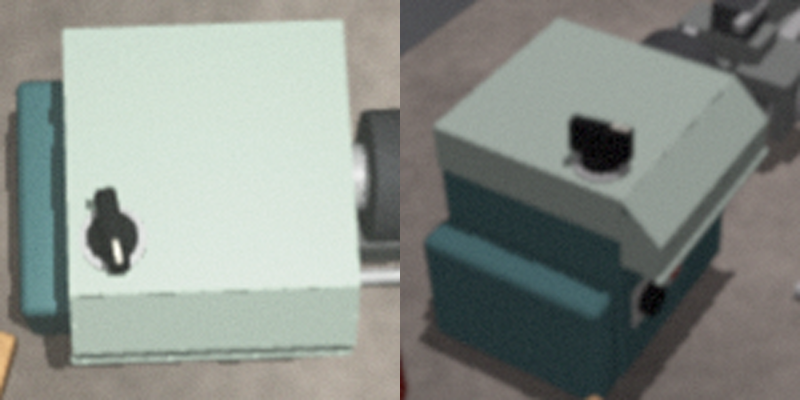

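The crop shows the wing bar running from roughly px (329,211) to (334,241) in the top picture. The cover fits lathe origin ≈ (642, 44.4) with yaw ≈ 2°: its width measures 160 and its depth 153, as given. Next I move above the latch.

```bash
for i in 1 2 3; do python3 -m crank '[[[1,-0.78,-0.05,0,0,0,40],[1,-0.78,-0.05,0,0,0,40],[1,-0.78,-0.05,0,0,0,40],[1,-0.78,-0.05,0,0,0,40],[1,-0.78,-0.05,0,0,0,40],[1,-0.78,-0.05,0,0,0,40],[1,-0.78,-0.05,0,0,0,40],[1,-0.78,-0.05,0,0,0,40]]]' 40; done
python3 - <<'E'
from h import *
np.set_printoptions(suppress=True,precision=3)
s=sense();T=pose();print(s["joints"],s["eef_pos"],T[:3,:3].round(3).tolist(),s["force"])
W=wristT(T);im=capture("wrist");cv2.imwrite("pics/w1.png",im)
O=np.array([642,44.4,0]);Rz=R.from_euler('z',2,degrees=True).as_matrix()
print(proj("wrist",O+Rz@np.array([-45,55,213]),W))
mk=(im.max(2)<60).astype(np.uint8)
for c in cv2.findContours(mk,0,1)[0]:
    if cv2.contourArea(c)>300:print(cv2.contourArea(c),cv2.minAreaRect(c))
E
```

```text
time_s: 0.95
eef_pos: [286.8, -305.8, 241.3]
ee_rot: [-0.0, 0.992, 0.126, -0.0]
force: [0.2, -0.6, 0.6]
grip_width: 0.47
grip_force: 0.0
time_s: 1.75
eef_pos: [441.2, -104.5, 251.3]
ee_rot: [-0.0, 0.992, 0.127, -0.0]
force: [0.0, -0.8, -0.1]
grip_width: 0.466
grip_force: 0.0
time_s: 2.55
eef_pos: [595.6, 96.7, 261.0]
ee_rot: [-0.0, 0.992, 0.127, -0.0]
force: [0.7, -0.7, 0.3]
grip_width: 0.47
grip_force: 0.0
[-0.033  0.473  1.19   0.     1.479  1.284] [595.621  96.658 261.027] [[0.968, 0.251, -0.001], [0.251, -0.968, 0.0], [-0.001, -0.0, -1.0]] [ 0.738 -0.732  0.304]
[[309.742 280.518]]
39123.0 ((312.5, 395.5), (167.0, 615.0), 90.0)
2402.0 ((311.5, 272.0), (90.0, 47.0), 90.0)
```

View pics/w1.png

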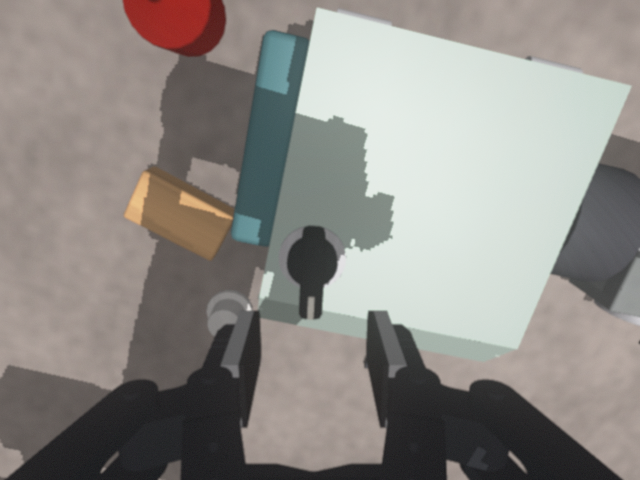

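The wrist picture shows the wing bar from about (313,229) to (311,317), nearly in line with tool x. The fingers are open to either side of it.

Run:
```python
from h import *
np.set_printoptions(suppress=True,precision=2)
T=pose();W=wristT(T);im=cv2.imread("pics/w1.png")
for r in (232,300,305,310,314):
    c=np.where(im[r,280:345].max(1)<75)[0]+280;print(r,c.min(),c.max(),np.median(c))
for z in(213,):
    q=onz("wrist",[[314,228],[311,318]],z,W);d=q[0]-q[1];print(z,q,np.hypot(*d[:2]),np.degrees(np.arctan2(d[1],d[0])))
m=q.mean(0);m[2]=186;print("mid",m,"move units",(T[:3,:3].T@(m-T[:3,3]))/25)
```

```text
232 303 324 313.5
300 300 320 306.0
305 300 320 306.0
310 299 320 305.5
314 300 320 310.0
213 [[623.15 105.88 213.  ]
 [577.25  95.34 213.  ]] 47.09931609806565 12.941182529093004
mid [600.2  100.61 186.  ] move units [0.12 0.01 2.98]
```

```bash
python3 -m crank '[[[0.03,-0.06,1,0,0,0.2,40],[0,0,0.8,0,0,0,40],[0,0,0.6,0,0,0,40],[0,0,0.4,0,0,0,40],[0,0,0.2,0,0,0,40],[0,0,0,0,0,0,0],[0,0,0,0,0,0,0],[0,0,0,0,0,0,0]]]' 40;python3 -m crank '[[[0,0,0,0,0,0,0],[0,0,0,0,0,0,0],[0,0,0,0,0,-0.5,0],[0,0,0,0,0,-0.5,0],[0,0,0,0,0,-0.5,0],[0,0,0,0,0,-0.5,0],[0,0,0,0,0,-0.5,0],[0,0,0,0,0,-0.5,0]]]'
```

```text
time_s: 3.4
eef_pos: [595.3, 97.3, 186.4]
ee_rot: [-0.0, 0.994, 0.113, -0.0]
force: [-1.1, 1.9, -4.3]
grip_width: 0.285
grip_force: 39.5
time_s: 4.2
eef_pos: [595.2, 97.6, 186.4]
ee_rot: [-0.0, 0.948, 0.318, -0.0]
force: [-2.5, 3.7, -2.1]
grip_width: 0.285
grip_force: 39.7
```

The grip closed at 24 mm, so the tips are on the hub below the wing. I'll open, rise 7 mm and grip the bar itself.

```bash
python3 -m crank '[[[0,0,0,0,0,0,40],[0,0,0,0,0,0,40],[0,0,-0.15,0,0,0,40],[0,0,-0.15,0,0,0,40],[0,0,0,0,0,0,40],[0,0,0,0,0,0,0],[0,0,0,0,0,0,0],[0,0,0,0,0,0,0]]]';python3 -m crank '[[[0,0,0,0,0,0,0],[0,0,0,0,0,0,0],[0,0,0,0,0,-0.1,0],[0,0,0,0,0,-0.1,0],[0,0,0,0,0,-0.1,0],[0,0,0,0,0,0,0],[0,0,0,0,0,0,0],[0,0,0,0,0,0,0]]]';python3 -c "from h import *;print(sense()['wrist_torque'])"
```

```text
time_s: 5.0
eef_pos: [595.0, 97.5, 193.9]
ee_rot: [-0.0, 0.948, 0.317, -0.0]
force: [-3.4, 1.6, 3.0]
grip_width: 0.131
grip_force: 41.7
time_s: 5.8
eef_pos: [595.1, 97.5, 193.9]
ee_rot: [-0.0, 0.942, 0.337, -0.0]
force: [-4.4, 2.3, 3.6]
grip_width: 0.132
grip_force: 41.7
[0.47445396 0.7980402  0.03732172]
```

```bash
python3 -m crank '[[[0,0,0,0,0,-0.6,0],[0,0,0,0,0,-0.6,0],[0,0,0,0,0,-0.6,0],[0,0,0,0,0,-0.6,0],[0,0,0,0,0,-0.6,0],[0,0,0,0,0,-0.6,0],[0,0,0,0,0,-0.6,0],[0,0,0,0,0,-0.6,0]]]';python3 -c "from h import *;print(sense()['wrist_torque'])";python3 -m crank '[[[0,0,0,0,0,-0.4,0],[0,0,0,0,0,-0.4,0],[0,0,0,0,0,-0.3,0],[0,0,0,0,0,0,0],[0,0,0,0,0,0,0],[0,0,0,0,0,0,40],[0,0,0,0,0,0,40],[0,0,0,0,0,0,40]]]';python3 -c "from h import *;print(sense()['wrist_torque'],sense()['joints'])"
```

```text
time_s: 6.6
eef_pos: [594.7, 97.7, 193.9]
ee_rot: [-0.001, 0.777, 0.629, -0.0]
force: [-6.5, 3.5, 4.0]
grip_width: 0.129
grip_force: 41.9
[ 0.70507233  1.04391823 -0.02154466]
time_s: 7.4
eef_pos: [595.7, 96.8, 193.7]
ee_rot: [0.0, 0.728, 0.685, 0.0]
force: [-0.2, 0.1, 0.0]
grip_width: 0.471
grip_force: 0.0
[0.05969414 0.01306037 0.05345779] [-3.26359020e-02  5.14436775e-01  1.30177337e+00 -3.34259315e-04
  1.32495542e+00  2.80056123e-02]
```

The latch is at about 1.475 rad and released. Next I rise, back off in front, and tip the tool to horizontal. I log joints on the way to see how the wrist behaves.

```bash
python3 -m crank '[[[0,0,-0.6,0,0,0,40],[0,0,-1,0,0,0,0],[0,-0.4,-1,0,0,0,0],[0,-0.8,-0.8,0,0,0,0],[0,-1,-0.4,0,0,0,0],[0,-1,0,0,0,0,0],[0,-1,0,0,0,0,0],[0,-1,0,0,0,0,0]]]'
python3 - <<'E'
from h import *
from scipy.optimize import lstsq if False else least_squares
E
python3 - <<'E'
from h import *
np.set_printoptions(suppress=True,precision=3)
s=sense();print(s["joints"],s["eef_pos"])
D=[([-1.54,.313,1.498],[131.8,-507.9,230.9]),([-.033,.473,1.19],[595.6,96.66,261.0]),([-.0326,.51444,1.30177],[595.7,96.8,193.7]),(s["joints"][:3],s["eef_pos"])]
A=[];b=[]
for q,p in D:
    r=p[0]*np.cos(q[0])+p[1]*np.sin(q[0]);l=-p[0]*np.sin(q[0])+p[1]*np.cos(q[0]);t=q[1]+q[2]
    print(r,l,p[2])
    A+=[[1,0,np.sin(q[1]),np.sin(t),np.cos(t)],[0,1,np.cos(q[1]),np.cos(t),-np.sin(t)]];b+=[r,p[2]]
x,res,rk,sv=np.linalg.lstsq(np.array(A),np.array(b),rcond=None);print(x,res,sv,np.array(A)@x-b)
E
```

```text
time_s: 8.2
eef_pos: [464.8, 104.8, 288.8]
ee_rot: [0.0, 0.728, 0.685, 0.0]
force: [0.4, -0.5, 0.1]
grip_width: -0.003
grip_force: 0.0
[-0.025  0.167  1.534 -0.     1.441  0.036] [464.784 104.822 288.815]
511.7174836715918 116.0985224058176 230.9
592.0865241430852 116.25860625416041 261.0
592.2283638924945 116.16494738611641 193.7
462.0589247356848 116.24717440525099 288.8150691308812
[  0.531 -53.879 438.911 397.015  39.346] [0.172] [3.456 2.827 0.221 0.095 0.095] [ 0.217  0.141  0.1    0.109 -0.172 -0.102 -0.145 -0.148]  File "<stdin>", line 2
    from scipy.optimize import lstsq if False else least_squares
                                     ^^
SyntaxError: invalid syntax
```

```bash
python3 -m crank '[[[0,0,-0.5,0,0.8,0,0],[0,0,-0.5,0,0.8,0,0],[0,0,-0.5,0,0.8,0,0],[0,0,0,0,0.8,0,0],[0,0,0,0,0,0,0],[0,0,0,0,0,0,0],[0,0,0,0,0,0,0],[0,0,0,0,0,0,0]]]'
python3 -c "
from h import *
s=sense();print(np.round(s['joints'],3),pose().round(3).tolist())"
```

```text
time_s: 9.0
eef_pos: [465.4, 101.4, 326.0]
ee_rot: [-0.151, 0.71, 0.669, 0.161]
force: [-0.7, 0.5, 0.1]
grip_width: 0.003
grip_force: 0.0
[-0.275  0.12   1.556  0.435  1.567 -0.24 ] [[0.053, 0.998, 0.026, 465.377], [0.901, -0.059, 0.43, 101.414], [0.431, 0.0, -0.902, 326.027], [0.0, 0.0, 0.0, 1.0]]
```

```bash
cat > plan.py <<'E'
from h import *
H=255;D1=201.;A=438.9;B=399.;E=.0987;L=116.2
O=np.array([642,44.4,0]);RL=R.from_euler('z',2,degrees=True).as_matrix()
lw=lambda p:O+RL@np.array(p,float)
def ik(p,Rm):
    w=p-H*Rm[:,2];rr=np.hypot(w[0],w[1]);r=np.sqrt(rr**2-L**2)
    j1=np.arctan2(w[1],w[0])-np.arctan2(L,r);z=w[2]-D1;d=np.hypot(r,z)
    be=np.pi-np.arccos((A*A+B*B-d*d)/(2*A*B));j2=np.pi/2-np.arctan2(z,r)-np.arccos((A*A+d*d-B*B)/(2*A*d))
    j3=be-E;t=j2+j3
    v=R.from_euler('z',-j1).apply(Rm[:,2]) # in arm plane frame x radial,y left,z up
    f=np.array([np.sin(t),0,np.cos(t)]);n=np.array([np.cos(t),0,-np.sin(t)]) # n: downish side
    j5=np.arccos(v@f);j4=np.arctan2(v[1],v@n)
    return np.array([j1,j2,j3,j4%(2*np.pi),j5]),d
def steps(T,rows):
    p=T[:3,3].copy();Rm=T[:3,:3].copy();out=[]
    for r in rows:
        p=p+Rm@(25*np.array(r[:3]));Rm=Rm@R.from_rotvec(np.radians(8)*np.array(r[3:6])).as_matrix();out.append((p.copy(),Rm.copy(),ik(p,Rm)[0]))
    return out
E
python3 - <<'E'
from plan import *
np.set_printoptions(suppress=True,precision=2)
T=pose();print(ik(T[:3,3],T[:3,:3])[0],sense()["joints"][:5])
Rf=RL@np.array([[0,0,1],[0,-1,0],[1,0,0]]).astype(float)
for p in([-140,-46,170],[-130,-46,170],[-140,-46,100],[-130,-46,100],[-92,-46,100],[-92,-30,150],[-57,-46,270],[20,-46,330],[60,-46,330]):print(p,ik(lw(p),Rf)[0])
rows=[[-.3,-.4,-.4,0,1,0]]*8
o=steps(T,rows);print(*[(a[0],a[2]) for a in o[1::2]],sep="\n")
T2=np.eye(4);T2[:3,:3]=o[-1][1];T2[:3,3]=o[-1][0]
print(T2)
goal=lw([-140,-46,170]);N=12
Rz=R.from_matrix(T2[:3,:3].T@Rf).as_rotvec(degrees=True)/8;print("total turn units",Rz,"world shift",goal-T2[:3,3])
for k in range(1,N+1):
    p=T2[:3,3]+(goal-T2[:3,3])*k/N;Rm=T2[:3,:3]@R.from_rotvec(np.radians(8)*Rz*k/N).as_matrix()
    Rp=T2[:3,:3]@R.from_rotvec(np.radians(8)*Rz*(k-1)/N).as_matrix()
    print(k,(Rp.T@(goal-T2[:3,3]))/N/25,p,ik(p,Rm)[0])
E
```

```text
[-0.27  0.12  1.55  0.43  1.57] [-0.27  0.12  1.56  0.43  1.57]
[-140, -46, 170] [-0.55  0.58  2.51  2.56  1.53]
[-130, -46, 170] [-0.52  0.58  2.49  2.58  1.5 ]
[-140, -46, 100] [-0.55  0.88  2.46  2.55  1.74]
[-130, -46, 100] [-0.52  0.87  2.44  2.58  1.71]
[-92, -46, 100] [-0.45  0.83  2.34  2.66  1.6 ]
[-92, -30, 150] [-0.4   0.66  2.37  2.71  1.47]
[-57, -46, 270] [-0.4   0.29  2.27  2.64  1.04]
[20, -46, 330] [-0.31  0.28  2.02  2.64  0.79]
[60, -46, 330] [-0.28  0.35  1.91  2.67  0.75]
(array([444.06,  79.78, 336.  ]), array([-0.47,  0.1 ,  1.65,  0.66,  1.69]))
(array([422.64,  56.28, 339.3 ]), array([-0.64,  0.13,  1.75,  0.83,  1.85]))
(array([401.22,  32.83, 335.65]), array([-0.77,  0.21,  1.85,  0.93,  2.  ]))
(array([379.92,  11.34, 325.34]), array([-0.86,  0.34,  1.94,  0.98,  2.14]))
[[  0.     1.     0.06 379.92]
 [  0.01  -0.06   1.    11.34]
 [  1.     0.    -0.01 325.34]
 [  0.     0.     0.     1.  ]]
total turn units [-10.58   0.05   0.05] world shift [ 123.78  -17.8  -155.34]
1 [-0.52  0.42 -0.03] [390.23   9.86 312.39] [-0.89  0.33  2.    1.03  2.06]
2 [-0.52  0.42  0.02] [400.54   8.38 299.45] [-0.92  0.32  2.06  1.09  1.97]
3 [-0.52  0.41  0.07] [410.86   6.89 286.5 ] [-0.95  0.32  2.13  1.15  1.89]
4 [-0.52  0.4   0.12] [421.17   5.41 273.56] [-0.97  0.31  2.2   1.23  1.81]
5 [-0.52  0.38  0.17] [431.49   3.93 260.61] [-0.98  0.31  2.26  1.31  1.73]
6 [-0.52  0.36  0.21] [441.8    2.44 247.67] [-0.98  0.32  2.33  1.41  1.65]
7 [-0.52  0.33  0.26] [452.12   0.96 234.72] [-0.96  0.34  2.39  1.53  1.58]
8 [-0.52  0.3   0.29] [462.43  -0.52 221.78] [-0.93  0.37  2.45  1.68  1.53]
9 [-0.52  0.26  0.33] [472.75  -2.01 208.83] [-0.87  0.41  2.49  1.86  1.5 ]
10 [-0.52  0.22  0.36] [483.06  -3.49 195.89] [-0.79  0.46  2.52  2.07  1.49]
11 [-0.52  0.17  0.38] [493.38  -4.97 182.94] [-0.68  0.52  2.53  2.3   1.51]
12 [-0.52  0.12  0.4 ] [503.69  -6.46 170.  ] [-0.55  0.58  2.51  2.56  1.53]
```

```bash
python3 -m crank '[[[-0.3,-0.4,-0.4,0,1,0,0],[-0.3,-0.4,-0.4,0,1,0,0],[-0.3,-0.4,-0.4,0,1,0,0],[-0.3,-0.4,-0.4,0,1,0,0],[-0.3,-0.4,-0.4,0,1,0,0],[-0.3,-0.4,-0.4,0,1,0,0],[-0.3,-0.4,-0.4,0,1,0,0],[-0.3,-0.4,-0.4,0,1,0,0]]]'; python3 -m crank '[[[-0.44,0.34,-0.02,-0.66,0,0,0],[-0.44,0.34,0,-0.66,0,0,0],[-0.44,0.34,0.04,-0.66,0,0,0],[-0.44,0.33,0.07,-0.66,0,0,0],[-0.44,0.32,0.1,-0.66,0,0,0],[-0.44,0.31,0.13,-0.66,0,0,0],[-0.44,0.3,0.16,-0.66,0,0,0],[-0.44,0.29,0.18,-0.66,0,0,0]]]'
python3 -c "
from plan import *
np.set_printoptions(suppress=True,precision=3)
s=sense();T=pose();print(s['joints'],ik(T[:3,3],T[:3,:3])[0]);print(T)"
```

```text
time_s: 9.8
eef_pos: [379.5, 10.4, 325.2]
ee_rot: [-0.484, 0.515, 0.486, 0.514]
force: [-0.2, 0.1, -0.1]
grip_width: -0.001
grip_force: 0.0
time_s: 10.6
eef_pos: [447.4, 1.6, 236.6]
ee_rot: [-0.263, 0.657, 0.268, 0.654]
force: [0.1, -0.1, -0.3]
grip_width: -0.001
grip_force: 0.0
[-0.963  0.36   2.323  1.421  1.637 -1.123] [-0.962  0.361  2.321  1.422  1.637]
[[  0.001   0.697   0.717 447.363]
 [  0.008  -0.717   0.697   1.606]
 [  1.      0.005  -0.007 236.646]
 [  0.      0.      0.      1.   ]]
```

Tracking is exact, so I carry on.

```bash
python3 -m crank '[[[-0.44,0.27,0.2,-0.66,0,0,0],[-0.44,0.25,0.22,-0.66,0,0,0],[-0.44,0.23,0.24,-0.66,0,0,0],[-0.44,0.2,0.26,-0.66,0,0,0],[-0.44,0.18,0.28,-0.66,0,0,0],[-0.44,0.15,0.3,-0.66,0,0,0],[-0.44,0.12,0.31,-0.66,0,0,0],[-0.44,0.08,0.32,-0.66,0,0,0]]]'
python3 -c "
from plan import *
np.set_printoptions(suppress=True,precision=3)
s=sense();T=pose();print(s['joints'],s['force'],s['wrist_torque']);print(T)
print('lathe',RL.T@(T[:3,3]-O))
W=wristT(T);cv2.imwrite('pics/w2.png',capture('wrist'));cv2.imwrite('pics/s2.png',capture('side'))"
```

```text
time_s: 11.4
eef_pos: [513.1, -9.3, 148.6]
ee_rot: [-0.009, 0.707, 0.014, 0.707]
force: [0.5, -1.0, 0.8]
grip_width: 0.004
grip_force: 0.0
[-0.536  0.667  2.479  2.572  1.573 -1.58 ] [ 0.502 -0.982  0.761] [-0.003  0.449  0.032]
[[  0.001   0.033   0.999 513.073]
 [  0.007  -0.999   0.033  -9.299]
 [  1.      0.007  -0.001 148.619]
 [  0.      0.      0.      1.   ]]
lathe [-130.722  -49.167  148.619]
```

View pics/w2.png

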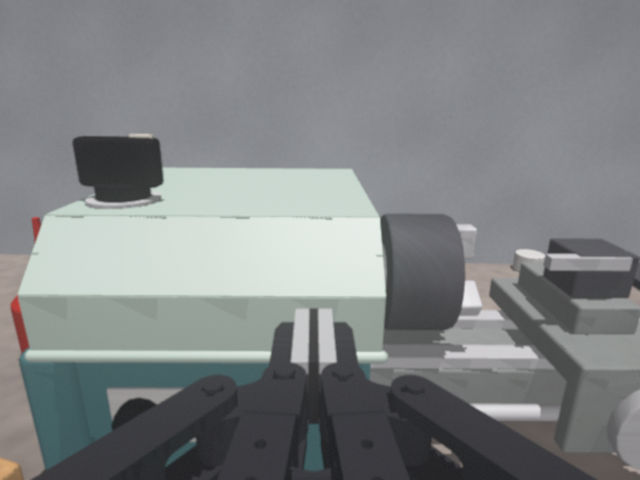

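View pics/s2.png

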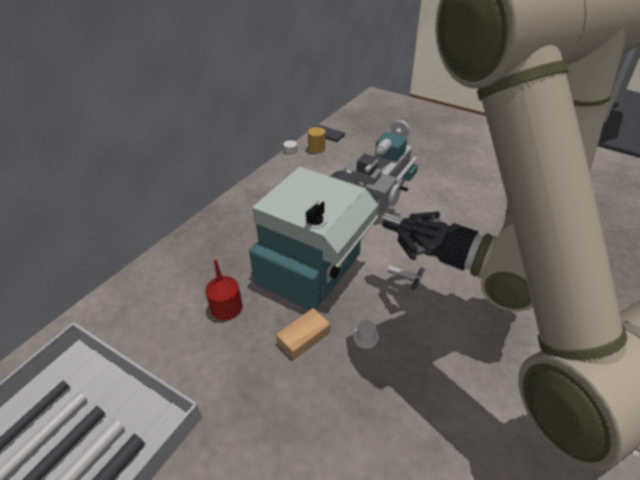

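The wrist picture shows the apron's edge bead along row ~356 (columns 25–388), with the closed fingertips at (313,310) in front of it. The side picture shows the tool level and clear of the bushing and the key. Now down, then in under the edge.

```bash
python3 -m crank '[[[-0.7,0,0,0,0,0,0],[-0.7,0,0,0,0,0,0],[-0.5,0,0.1,0,0,0,0],[-0.1,0,0.4,0,0,0,0],[0,0,0.5,0,0,0,0],[0,0,0.4,0,0,0,0],[0,0,0.2,0,0,0,0],[0,0,0,0,0,0,0]]]';python3 -m crank '[[[0,0,0,0,0,0,0],[0.05,0,0,0,0,0,0],[0.05,0,0,0,0,0,0],[0.05,0,0,0,0,0,0],[0.05,0,0,0,0,0,0],[0.05,0,0,0,0,0,0],[0.05,0,0,0,0,0,0],[0,0,0,0,0,0,0]]]'
python3 -m crank '[[[0.05,0,0,0,0,0,0],[0.05,0,0,0,0,0,0],[0.05,0,0,0,0,0,0],[0.05,0,0,0,0,0,0],[0.05,0,0,0,0,0,0],[0.05,0,0,0,0,0,0],[0,0,0,0,0,0,0],[0,0,0,0,0,0,0]]]'
```

```text
time_s: 12.3
eef_pos: [553.2, -8.2, 100.1]
ee_rot: [-0.01, 0.707, 0.016, 0.707]
force: [-0.1, 0.4, -0.2]
grip_width: 0.003
grip_force: 0.0
time_s: 13.1
eef_pos: [552.5, -8.4, 106.2]
ee_rot: [-0.01, 0.708, 0.015, 0.706]
force: [1.4, -0.1, -4.4]
grip_width: -0.003
grip_force: 2.3
time_s: 13.9
eef_pos: [552.2, -8.3, 113.8]
ee_rot: [-0.01, 0.708, 0.015, 0.706]
force: [-6.2, -2.0, -8.2]
grip_width: -0.003
grip_force: 3.9
```

```bash
python3 -m crank '[[[0.05,0,0,0,0,0,0],[0.05,0,0,0,0,0,0],[0.05,0,0,0,0,0,0],[0.05,0,0,0,0,0,0],[0.05,0,0,0,0,0,0],[0.05,0,0,0,0,0,0],[0.05,0,0,0,0,0,0],[0,0,0,0,0,0,0]]]'; python3 -m crank '[[[0.04,0,0,0,0,0,0],[0,0,0,0,0,0,0],[0.04,0,0,0,0,0,0],[0,0,0,0,0,0,0],[0.04,0,0,0,0,0,0],[0,0,0,0,0,0,0],[0,0,0,0,0,0,0],[0,0,0,0,0,0,0]]]'
```

```text
time_s: 14.7
eef_pos: [552.1, -8.1, 122.6]
ee_rot: [-0.011, 0.708, 0.015, 0.706]
force: [-6.4, -0.7, -8.3]
grip_width: 0.003
grip_force: 3.8
time_s: 15.5
eef_pos: [552.1, -8.0, 125.6]
ee_rot: [-0.011, 0.708, 0.015, 0.706]
force: [-5.7, -1.1, -6.6]
grip_width: 0.002
grip_force: 3.7
```

```bash
python3 -m crank '[[[0.04,0,0,0,0,0,0],[0,0,0,0,0,0,0],[0.04,0,0,0,0,0,0],[0,0,0,0,0,0,0],[0.04,0,0,0,0,0,0],[0,0,0,0,0,0,0],[0,0,0,0,0,0,0],[0,0,0,0,0,0,0]]]'
```

```text
time_s: 16.3
eef_pos: [552.1, -8.0, 128.6]
ee_rot: [-0.011, 0.708, 0.015, 0.706]
force: [-6.1, 0.3, -7.6]
grip_width: 0.001
grip_force: 3.7
```

```bash
python3 -m crank '[[[0.04,0,0,0,0,0,0],[0,0,0,0,0,0,0],[0.04,0,0,0,0,0,0],[0,0,0,0,0,0,0],[0,0,0,0,0,0,0],[0,0,0,0,0,0,0],[0,0,0,0,0,0,0],[0,0,0,0,0,0,0]]]'
```

```text
time_s: 17.1
eef_pos: [552.2, -8.0, 130.6]
ee_rot: [-0.011, 0.708, 0.015, 0.706]
force: [-5.9, -0.3, -6.5]
grip_width: 0.0
grip_force: 3.7
```

```bash
python3 -m crank '[[[0.04,0,0,0,0,0,0],[0,0,0,0,0,0,0],[0.04,0,0,0,0,0,0],[0,0,0,0,0,0,0],[0,0,0,0,0,0,0],[0,0,0,0,0,0,0],[0,0,0,0,0,0,0],[0,0,0,0,0,0,0]]]'
```

```text
time_s: 17.9
eef_pos: [552.1, -8.0, 132.6]
ee_rot: [-0.011, 0.708, 0.015, 0.706]
force: [-5.3, -1.5, -7.3]
grip_width: -0.001
grip_force: 3.6
```

```bash
python3 -m crank '[[[0.04,0,0,0,0,0,0],[0,0,0,0,0,0,0],[0.03,0,0,0,0,0,0],[0,0,0,0,0,0,0],[0,0,0,0,0,0,0],[0,0,0,0,0,0,0],[0,0,0,0,0,0,0],[0,0,0,0,0,0,0]]]'
```

```text
time_s: 18.7
eef_pos: [552.2, -8.0, 134.4]
ee_rot: [-0.011, 0.708, 0.015, 0.706]
force: [-5.3, -0.9, -7.8]
grip_width: 0.001
grip_force: 3.6
```

```bash
python3 -m crank '[[[0.04,0,0,0,0,0,0],[0,0,0,0,0,0,0],[0.03,0,0,0,0,0,0],[0,0,0,0,0,0,0],[0,0,0,0,0,0,0],[0,0,0,0,0,0,0],[0,0,0,0,0,0,0],[0,0,0,0,0,0,0]]]'
```

```text
time_s: 19.5
eef_pos: [552.2, -8.0, 136.1]
ee_rot: [-0.011, 0.708, 0.015, 0.706]
force: [-5.3, -1.3, -6.8]
grip_width: -0.001
grip_force: 3.6
```

```bash
python3 -m crank '[[[0.03,0,0,0,0,0,0],[0,0,0,0,0,0,0],[0.03,0,0,0,0,0,0],[0,0,0,0,0,0,0],[0,0,0,0,0,0,0],[0,0,0,0,0,0,0],[0,0,0,0,0,0,0],[0,0,0,0,0,0,0]]]'
```

```text
time_s: 20.3
eef_pos: [552.2, -8.0, 137.7]
ee_rot: [-0.011, 0.708, 0.015, 0.706]
force: [-4.7, -0.4, -7.8]
grip_width: 0.003
grip_force: 3.6
```

```bash
python3 -m crank '[[[0.03,0,0,0,0,0,0],[0,0,0,0,0,0,0],[0.03,0,0,0,0,0,0],[0,0,0,0,0,0,0],[0,0,0,0,0,0,0],[0,0,0,0,0,0,0],[0,0,0,0,0,0,0],[0,0,0,0,0,0,0]]]'
```

```text
time_s: 21.1
eef_pos: [552.2, -8.0, 138.9]
ee_rot: [-0.011, 0.708, 0.015, 0.706]
force: [-5.3, -1.4, -9.1]
grip_width: -0.003
grip_force: 4.6
```

```bash
python3 -m crank '[[[0.03,0,0,0,0,0,0],[0,0,0,0,0,0,0],[0.03,0,0,0,0,0,0],[0,0,0,0,0,0,0],[0,0,0,0,0,0,0],[0,0,0,0,0,0,0],[0,0,0,0,0,0,0],[0,0,0,0,0,0,0]]]'
```

```text
time_s: 21.9
eef_pos: [552.2, -8.0, 139.7]
ee_rot: [-0.011, 0.709, 0.015, 0.705]
force: [-5.1, -1.6, -17.4]
grip_width: 0.0
grip_force: 8.7
```

The catch is met: the force rises from 7 to 17 N at an edge rise of about 33 mm. I ease off, go a little deeper, and feel to the left for the tab.

```bash
python3 -m crank '[[[-0.12,0,0,0,0,0,0],[-0.12,0,0,0,0,0,0],[-0.04,0,0.1,0,0,0,0],[0,0,0.1,0,0,0,0],[0,-0.08,0,0,0,0,0],[0,-0.08,0,0,0,0,0],[0,-0.08,0,0,0,0,0],[0,0,0,0,0,0,0]]]'
```

```text
time_s: 22.7
eef_pos: [557.3, -1.7, 134.0]
ee_rot: [-0.01, 0.707, 0.015, 0.707]
force: [0.5, -0.1, 1.3]
grip_width: 0.004
grip_force: 0.0
```

```bash
python3 -m crank '[[[0,-0.06,0,0,0,0,0],[0,-0.06,0,0,0,0,0],[0,-0.05,0,0,0,0,0],[0,-0.05,0,0,0,0,0],[0,0,0,0,0,0,0],[0,0,0,0,0,0,0],[0,0,0,0,0,0,0],[0,0,0,0,0,0,0]]]'; python3 -c "from h import *;print([sense()['force'].round(1).tolist() for _ in range(2)])"
```

```text
time_s: 23.5
eef_pos: [557.2, 3.4, 133.9]
ee_rot: [-0.01, 0.707, 0.015, 0.707]
force: [-0.6, 0.3, -0.1]
grip_width: -0.0
grip_force: 0.0
[[-0.6, 0.3, -0.1], [-0.6, 0.3, -0.1]]
```

```bash
python3 -m crank '[[[0,-0.06,0,0,0,0,0],[0,-0.05,0,0,0,0,0],[0,-0.05,0,0,0,0,0],[0,0,0,0,0,0,0],[0,0,0,0,0,0,0],[0,0,0,0,0,0,0],[0,0,0,0,0,0,0],[0,0,0,0,0,0,0]]]'
```

```text
time_s: 24.3
eef_pos: [557.1, 7.4, 133.8]
ee_rot: [-0.01, 0.707, 0.015, 0.707]
force: [-1.1, -2.7, 0.8]
grip_width: -0.004
grip_force: 1.3
```

```bash
python3 -m crank '[[[0,-0.06,0,0,0,0,0],[0,-0.05,0,0,0,0,0],[0,-0.05,0,0,0,0,0],[0,0,0,0,0,0,0],[0,0,0,0,0,0,0],[0,0,0,0,0,0,0],[0,0,0,0,0,0,0],[0,0,0,0,0,0,0]]]'
```

```text
time_s: 25.1
eef_pos: [557.0, 11.4, 133.8]
ee_rot: [-0.01, 0.707, 0.015, 0.707]
force: [-0.1, -3.9, 0.2]
grip_width: 0.002
grip_force: 1.8
```

```bash
python3 -m crank '[[[0,-0.06,0,0,0,0,0],[0,-0.05,0,0,0,0,0],[0,-0.03,0,0,0,0,0],[0,0,0,0,0,0,0],[0,0,0,0,0,0,0],[0,0,0,0,0,0,0],[0,0,0,0,0,0,0],[0,0,0,0,0,0,0]]]'
```

```text
time_s: 25.9
eef_pos: [557.0, 14.7, 133.8]
ee_rot: [-0.01, 0.707, 0.015, 0.707]
force: [2.4, -4.6, -0.3]
grip_width: -0.001
grip_force: 2.2
```

```bash
python3 -m crank '[[[0,-0.04,0,0,0,0,0],[0,0,0,0,0,0,0],[0,-0.03,0,0,0,0,0],[0,0,0,0,0,0,0],[0,0,0,0,0,0,0],[0,0,0,0,0,0,0],[0,0,0,0,0,0,0],[0,0,0,0,0,0,0]]]'
```

```text
time_s: 26.7
eef_pos: [557.0, 16.4, 133.9]
ee_rot: [-0.01, 0.707, 0.015, 0.707]
force: [2.0, -5.7, -0.4]
grip_width: 0.0
grip_force: 2.4
```

```bash
python3 -m crank '[[[0,-0.03,0,0,0,0,0],[0,0,0,0,0,0,0],[0,-0.02,0,0,0,0,0],[0,0,0,0,0,0,0],[0,0,0,0,0,0,0],[0,0,0,0,0,0,0],[0,0,0,0,0,0,0],[0,0,0,0,0,0,0]]]'
```

```text
time_s: 27.5
eef_pos: [557.0, 17.5, 133.9]
ee_rot: [-0.01, 0.707, 0.015, 0.707]
force: [2.4, -5.3, -0.6]
grip_width: -0.001
grip_force: 2.5
```

```bash
python3 -m crank '[[[0,-0.03,0,0,0,0,0],[0,0,0,0,0,0,0],[0,-0.02,0,0,0,0,0],[0,0,0,0,0,0,0],[0,0,0,0,0,0,0],[0,0,0,0,0,0,0],[0,0,0,0,0,0,0],[0,0,0,0,0,0,0]]]'
```

```text
time_s: 28.3
eef_pos: [557.0, 18.1, 133.9]
ee_rot: [-0.009, 0.707, 0.014, 0.707]
force: [2.7, -9.2, -0.3]
grip_width: -0.002
grip_force: 4.1
```

The stop is felt (5 to 9 N). I ease by 0.5 mm, hold the catch there, and lift.

```bash
python3 -m crank '[[[0.04,0.02,0,0,0,0,0],[0.06,0,0,0,0,0,0],[0.06,0,0,0,0,0,0],[0.05,0,0,0,0,0,0],[0.05,0,0,0,0,0,0],[0.05,0,0,0,0,0,0],[0.04,0,0,0,0,0,0],[0,0,0,0,0,0,0]]]'
```

```text
time_s: 29.1
eef_pos: [556.2, 18.3, 140.1]
ee_rot: [-0.01, 0.71, 0.014, 0.704]
force: [3.4, -8.3, -11.1]
grip_width: 0.001
grip_force: 6.9
```

```bash
python3 -m crank '[[[0.03,0,0,0,0,0,0],[0,0,0,0,0,0,0],[0.03,0,0,0,0,0,0],[0,0,0,0,0,0,0],[0,0,0,0,0,0,0],[0,0,0,0,0,0,0],[0,0,0,0,0,0,0],[0,0,0,0,0,0,0]]]'
```

```text
time_s: 29.9
eef_pos: [556.2, 18.3, 141.5]
ee_rot: [-0.01, 0.71, 0.014, 0.704]
force: [2.9, -6.8, -12.9]
grip_width: 0.003
grip_force: 6.8
```

```bash
python3 -m crank '[[[0.05,0,0,0,0,0,0],[0.05,0,0,0,0,0,0],[0.05,0,0,0,0,0,0],[0.05,0,0,0,0,0,0],[0,0,0,0,0,0,0],[0,0,0,0,0,0,0],[0,0,0,0,0,0,0],[0,0,0,0,0,0,0]]]'
```

```text
time_s: 30.7
eef_pos: [556.5, 18.4, 147.0]
ee_rot: [-0.01, 0.709, 0.014, 0.705]
force: [3.7, -6.2, -10.7]
grip_width: -0.003
grip_force: 6.3
```

Past the catch. Next I compute the arc for the rest of the lift.

Run:
```python
from plan import *
np.set_printoptions(suppress=True,precision=2)
T=pose();p=RL.T@(T[:3,3]-O);print(p)
e=lambda t:np.array([78-182*np.cos(t)-28*np.sin(t),145+182*np.sin(t)-28*np.cos(t)])
Rf=T[:3,:3]
print([(t,e(t)) for t in(.226,.5,.8,.9,1.,1.2,1.4,1.6,1.65)])
prev=p[[0,2]]
for k in range(1,17):
    t=.226+(.9-.226)*k/16;q=e(t)+[20-8*k/16,-11]
    d=(q-prev)/25;prev=q;print(k,round(t,2),q,"tool x %.2f z %.2f"%(d[1],d[0]),ik(lw([q[0],p[1],q[1]]),Rf)[0])
```

```text
[-86.4  -23.03 147.01]
[(0.226, array([-105.65,  158.49])), (0.5, array([-95.14, 207.68])), (0.8, array([-68.89, 256.05])), (0.9, array([-57.07, 270.16])), (1.0, array([-43.9 , 283.02])), (1.2, array([-14.05, 304.49])), (1.4, array([ 19.47, 319.59])), (1.6, array([ 55.33, 327.74])), (1.65, array([ 64.49, 328.64]))]
1 0.27 [-85.41 155.22] tool x 0.33 z 0.04 [-0.36  0.63  2.36  2.74  1.43]
2 0.31 [-84.86 162.9 ] tool x 0.31 z 0.02 [-0.36  0.6   2.36  2.74  1.4 ]
3 0.35 [-83.98 170.53] tool x 0.31 z 0.04 [-0.36  0.58  2.36  2.74  1.38]
4 0.39 [-82.78 178.1 ] tool x 0.30 z 0.05 [-0.36  0.55  2.36  2.74  1.35]
5 0.44 [-81.27 185.59] tool x 0.30 z 0.06 [-0.36  0.52  2.36  2.74  1.32]
6 0.48 [-79.44 192.99] tool x 0.30 z 0.07 [-0.35  0.5   2.35  2.74  1.3 ]
7 0.52 [-77.3  200.28] tool x 0.29 z 0.09 [-0.35  0.48  2.35  2.74  1.27]
8 0.56 [-74.85 207.46] tool x 0.29 z 0.10 [-0.35  0.45  2.34  2.74  1.24]
9 0.61 [-72.11 214.51] tool x 0.28 z 0.11 [-0.34  0.43  2.33  2.74  1.21]
10 0.65 [-69.07 221.41] tool x 0.28 z 0.12 [-0.34  0.41  2.32  2.74  1.19]
11 0.69 [-65.75 228.16] tool x 0.27 z 0.13 [-0.34  0.39  2.31  2.73  1.16]
12 0.73 [-62.14 234.74] tool x 0.26 z 0.14 [-0.33  0.38  2.3   2.73  1.13]
13 0.77 [-58.26 241.14] tool x 0.26 z 0.16 [-0.33  0.36  2.29  2.73  1.11]
14 0.82 [-54.12 247.35] tool x 0.25 z 0.17 [-0.32  0.35  2.27  2.73  1.08]
15 0.86 [-49.72 253.36] tool x 0.24 z 0.18 [-0.32  0.34  2.26  2.73  1.06]
16 0.9 [-45.07 259.16] tool x 0.23 z 0.19 [-0.31  0.33  2.24  2.73  1.03]
```

```bash
python3 -m crank '[[[0.1,0,0,0,0,0,0],[0.16,0,0,0,0,0,0],[0.2,0,0.02,0,0,0,0],[0.2,0,0.03,0,0,0,0],[0.2,0,0.03,0,0,0,0],[0.2,0,0.04,0,0,0,0],[0.2,0,0.04,0,0,0,0],[0.2,0,0.04,0,0,0,0]]]'
```

```text
time_s: 31.5
eef_pos: [561.5, 19.6, 183.7]
ee_rot: [-0.011, 0.709, 0.015, 0.705]
force: [6.9, -1.1, -9.6]
grip_width: 0.001
grip_force: 4.7
```

```bash
python3 -m crank '[[[0.22,0,0.06,0,0,0,0],[0.22,0,0.06,0,0,0,0],[0.22,0,0.07,0,0,0,0],[0.22,0,0.08,0,0,0,0],[0.22,0,0.08,0,0,0,0],[0.22,0,0.09,0,0,0,0],[0.22,0,0.1,0,0,0,0],[0.22,0,0.1,0,0,0,0]]]'
```

```text
time_s: 32.3
eef_pos: [577.3, 20.9, 226.4]
ee_rot: [-0.011, 0.711, 0.016, 0.703]
force: [11.5, -0.3, -13.7]
grip_width: 0.001
grip_force: 7.1
```

```bash
python3 -c "
from h import *
cv2.imwrite('pics/s3.png',np.hstack([cv2.resize(capture('side')[60:360,200:520],(420,394)),cv2.resize(capture('wrist'),(380,285)).copy() if 0 else cv2.copyMakeBorder(cv2.resize(capture('wrist'),(380,285)),0,109,0,0,0)]))"
```

```text
(no output)
```

View pics/s3.png

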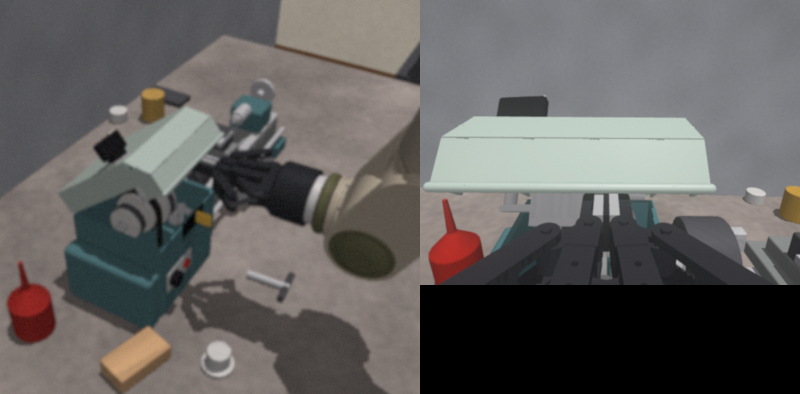

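The cover stands at about 0.7 rad with its bead on the fingers, and the loose things are undisturbed. I go up a little more, then back out and push with the tips.

```bash
python3 -m crank '[[[0.22,0,0.11,0,0,0,0],[0.22,0,0.12,0,0,0,0],[0.22,0,0.13,0,0,0,0],[0.22,0,0.14,0,0,0,0],[0.22,0,0.15,0,0,0,0],[0.2,0,0.15,0,0,0,0],[0.1,0,0.08,0,0,0,0],[0,0,0,0,0,0,0]]]'
```

```text
time_s: 33.2
eef_pos: [598.9, 22.0, 258.1]
ee_rot: [-0.011, 0.713, 0.015, 0.701]
force: [13.7, -0.5, -22.7]
grip_width: -0.001
grip_force: 10.7
```

```bash
python3 -m crank '[[[-0.15,0,-0.1,0,0,0,0],[-0.15,0,-0.3,0,0,0,0],[0,0,-0.4,0,0,0,0],[0,0,-0.3,0,0,0,0],[0,0,-0.1,0,0,0,0],[0,0,0,0,0,0,0],[0,0,0,0,0,0,0],[0,0,0,0,0,0,0]]]'
python3 - <<'E'
from plan import *
np.set_printoptions(suppress=True,precision=1)
T=pose();W=wristT(T);im=capture("wrist");cv2.imwrite("pics/w4.png",im);p=RL.T@(T[:3,3]-O);print(p,sense()["force"])
for t in np.arange(.75,1.05,.05):
    e=[78-182*np.cos(t)-28*np.sin(t),145+182*np.sin(t)-28*np.cos(t)]
    print(round(t,2),e,proj("wrist",[lw([e[0],70,e[1]]),lw([e[0],-70,e[1]])],W).ravel())
# bead: lowest pale row at columns left/right
b,g,r=[im[...,i].astype(int) for i in range(3)];mk=(g-r>6)&(g>120)
for c in(100,150,200,450,500,550):
    w=np.where(mk[:,c])[0];print(c,w.min() if len(w) else None,w.max() if len(w) else None)
E
```

```text
time_s: 34.0
eef_pos: [569.9, 20.0, 257.2]
ee_rot: [-0.01, 0.707, 0.015, 0.707]
force: [0.5, 0.6, 0.1]
grip_width: 0.003
grip_force: 0.0
[-72.9 -21.9 257.2] [-0.  -0.2  0. ]
0.75 [np.float64(-74.25325941568876), np.float64(248.57096599577986)] [ 72.9 348.5 437.9 351.2]
0.8 [np.float64(-68.88659164637075), np.float64(256.05102068199255)] [ 77.  324.2 436.  326.9]
0.85 [np.float64(-63.15278389499494), np.float64(263.25350565075377)] [ 81.6 301.  433.8 303.6]
0.9 [np.float64(-57.06616769483046), np.float64(270.1604184406234)] [ 86.6 278.9 431.5 281.5]
0.95 [np.float64(-50.64195641652925), np.float64(276.7544953666773)] [ 91.9 258.1 429.  260.7]
1.0 [np.float64(-43.896207242622495), np.float64(283.01925467072925)] [ 97.5 238.8 426.3 241.3]
1.05 [np.float64(-36.845781032926745), np.float64(288.93903771714275)] [103.2 220.9 423.5 223.4]
100 211 283
150 205 314
200 205 313
450 236 290
500 None None
550 None None
```

View pics/w4.png

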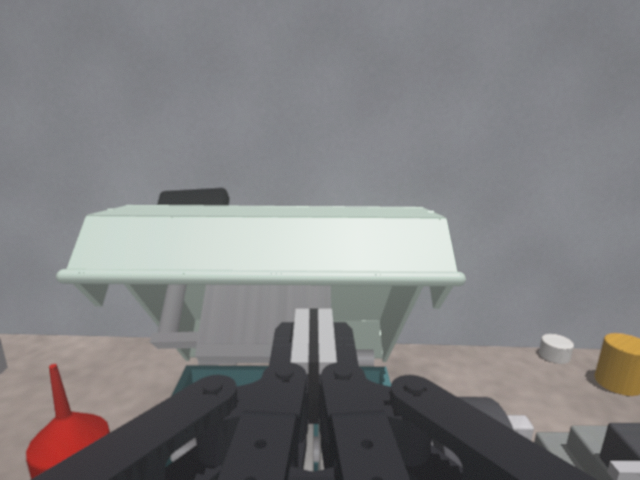

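The wrist picture shows the bead at row ~278 (columns 60–465), so the cover is at about 0.9 rad with the tips just below it. I raise the tips to bead height and push along the arc.

```bash
python3 -m crank '[[[0.35,0,0,0,0,0,0],[0.3,0,0,0,0,0,0],[0,0,0.25,0,0,0,0],[0,0,0.2,0,0,0,0],[0,0,0.1,0,0,0,0],[0.1,0,0.1,0,0,0,0],[0.1,0,0.1,0,0,0,0],[0,0,0,0,0,0,0]]]'
```

```text
time_s: 34.85
eef_pos: [588.5, 20.8, 278.4]
ee_rot: [-0.01, 0.707, 0.015, 0.707]
force: [-6.5, -1.4, 3.0]
grip_width: 0.0
grip_force: 3.2
```

```bash
python3 -m crank '[[[0.14,0,0.2,0,0,0,0],[0.21,0,0.2,0,0,0,0],[0.2,0,0.22,0,0,0,0],[0.2,0,0.22,0,0,0,0],[0.18,0,0.24,0,0,0,0],[0.18,0,0.24,0,0,0,0],[0.16,0,0.25,0,0,0,0],[0,0,0,0,0,0,0]]]'
python3 - <<'E'
from plan import *
np.set_printoptions(suppress=True,precision=1)
T=pose();W=wristT(T);im=capture("wrist");cv2.imwrite("pics/w5.png",im);p=RL.T@(T[:3,3]-O);print(p)
for t in np.arange(1,1.35,.05):
    e=[78-182*np.cos(t)-28*np.sin(t),145+182*np.sin(t)-28*np.cos(t)]
    print(round(t,2),np.array(e),proj("wrist",[lw([e[0],70,e[1]]),lw([e[0],-70,e[1]])],W).ravel())
E
```

```text
time_s: 35.65
eef_pos: [628.1, 22.5, 309.7]
ee_rot: [-0.01, 0.707, 0.015, 0.707]
force: [0.6, 0.8, -0.2]
grip_width: 0.002
grip_force: 0.0
[-14.7 -21.4 309.7]
1.0 [-43.9 283. ] [ 38.5 441.6 457.  444.3]
1.05 [-36.8 288.9] [ 47.7 412.3 452.5 415. ]
1.1 [-29.5 294.5] [ 57.  385.3 447.8 387.9]
1.15 [-21.9 299.7] [ 66.3 360.5 443.2 363.1]
1.2 [-14.  304.5] [ 75.5 337.9 438.6 340.5]
1.25 [ -6.  308.9] [ 84.4 317.6 434.1 320. ]
1.3 [  2.3 312.9] [ 93.1 299.4 429.7 301.8]
1.35 [ 10.8 316.4] [101.6 283.2 425.4 285.5]
```

View pics/w5.png

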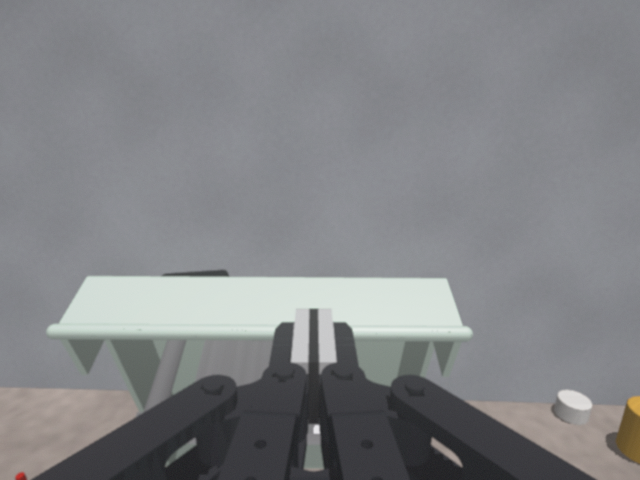

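The bead is at row ~332, so the cover is at about 1.21 rad and the tips are right behind the bead. I continue along the arc, slowing towards the stop.

```bash
python3 -m crank '[[[0.08,0,0.2,0,0,0,0],[0.1,0,0.25,0,0,0,0],[0.11,0,0.27,0,0,0,0],[0.11,0,0.27,0,0,0,0],[0.09,0,0.27,0,0,0,0],[0.09,0,0.27,0,0,0,0],[0.07,0,0.27,0,0,0,0],[0.06,0,0.2,0,0,0,0]]]'; python3 -m crank '[[[0.05,0,0.2,0,0,0,0],[0.04,0,0.2,0,0,0,0],[0.03,0,0.18,0,0,0,0],[0.03,0,0.16,0,0,0,0],[0.02,0,0.14,0,0,0,0],[0,0,0.1,0,0,0,0],[0,0,0,0,0,0,0],[0,0,0,0,0,0,0]]]'
python3 -c "
from plan import *
print(RL.T@(pose()[:3,3]-O),sense()['joints'].round(3))"
```

```text
time_s: 36.5
eef_pos: [678.1, 24.5, 328.8]
ee_rot: [-0.01, 0.706, 0.015, 0.708]
force: [-4.8, -1.0, 3.7]
grip_width: -0.002
grip_force: 2.6
time_s: 37.3
eef_pos: [702.1, 25.3, 330.9]
ee_rot: [-0.01, 0.708, 0.015, 0.706]
force: [1.1, 0.4, -0.4]
grip_width: -0.0
grip_force: 0.0
[ 59.40750703 -21.222298   330.94919007] [-0.227  0.347  1.911  2.739  0.726 -1.27 ]
```

```bash
python3 -m crank '[[[0,0,0.08,0,0,0,0],[0,0,0.08,0,0,0,0],[0,0,0.06,0,0,0,0],[0,0,0.04,0,0,0,0],[0,0,0,0,0,0,0],[0,0,0,0,0,0,0],[0,0,0,0,0,0,0],[0,0,0,0,0,0,0]]]'
```

```text
time_s: 38.1
eef_pos: [707.4, 25.5, 331.2]
ee_rot: [-0.01, 0.708, 0.015, 0.706]
force: [-30.1, -1.6, 3.8]
grip_width: -0.001
grip_force: 15.1
```

```bash
python3 -m crank '[[[0,0,0.04,0,0,0,0],[0,0,0,0,0,0,0],[0,0,0.04,0,0,0,0],[0,0,0,0,0,0,0],[0,0,0.04,0,0,0,0],[0,0,0,0,0,0,0],[0,0,0,0,0,0,0],[0,0,0,0,0,0,0]]]'
```

```text
time_s: 38.9
eef_pos: [708.4, 25.6, 331.1]
ee_rot: [-0.011, 0.708, 0.014, 0.706]
force: [-77.4, -6.9, 10.2]
grip_width: 0.001
grip_force: 38.5
```

That is the stop, pressed harder than I meant to (77 N). I back straight out now.

```bash
python3 -m crank '[[[0,0,-0.25,0,0,0,0],[0,0,-0.3,0,0,0,0],[0,0,-0.5,0,0,0,0],[0,0,-0.5,0,0,0,0],[0,0,-0.5,0,0,0,0],[0,0,-0.5,0,0,0,0],[0,0,-0.3,0,0,0,0],[0,0,0,0,0,0,0]]]'
python3 - <<'E'
from plan import *
np.set_printoptions(suppress=True,precision=1)
W=wristT(pose());im=capture("wrist");t=capture("top");s=capture("side")
for a in(1.5,1.55,1.6,1.65):
    e=[78-182*np.cos(a)-28*np.sin(a),145+182*np.sin(a)-28*np.cos(a)];print(a,proj("wrist",[lw([e[0],70,e[1]]),lw([e[0],-70,e[1]])],W).ravel())
cv2.imwrite("pics/f.png",np.hstack([cv2.resize(v,(400,300)) for v in(im,s)]))
b,g,r=[im[...,i].astype(int) for i in range(3)];mk=(g-r>6)&(g>120)
for c in(120,180,240,400):
    w=np.where(mk[:,c])[0];print(c,w.min() if len(w) else None,w.max() if len(w) else None)
E
```

```text
time_s: 39.7
eef_pos: [640.1, 23.0, 332.0]
ee_rot: [-0.01, 0.707, 0.015, 0.707]
force: [0.3, 0.2, 0.5]
grip_width: -0.001
grip_force: 0.0
1.5 [120.7 298.5 415.3 300.6]
1.55 [128.1 287.1 411.5 289.2]
1.6 [135.2 277.3 407.8 279.3]
1.65 [141.8 269.  404.3 271. ]
120 268 268
180 252 390
240 252 385
400 254 275
```

View pics/f.png

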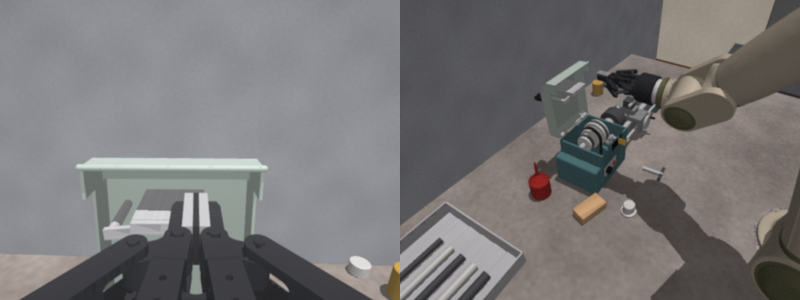

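The bead is at row ~268–270, which matches 1.65 rad. The cover stands fully back, the tool is clear, and the loose things are in place.

```bash
python3 -c "
from rig import *
print(finish_job())"
```

```text
the job is handed in; nothing more can be done
None
```

The belt cover is open to its stop (about 1.65 rad), done in the order asked and handed in at about 40 s with the arm clear and the loose things unmoved; one flaw: I pressed the fingertips against the open stop with about 77 N before backing off.

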